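# Tip up a check weight and set it on the balance

### The job

To check the balance, press the blue tab all the way down on the lifter under the larger brass weight, so that its other end tips the weight up out of the block, then take the weight and stand it upright near the middle of the balance's pan, setting it down gently without dropping it. Finally push that lifter's raised white end down again until the bar lies level, fully home. Leave the smaller weight in its slot, its lifter down, and do not disturb the other things.

Things in the scene. Friction and masses are not known exactly. Their poses are not given: they have to be found in the camera images.
- block: grey fixed check-weight block, 150 x 111 x 66 mm, with two slots 27 mm wide and open at the top along its x axis, 64 mm apart. In each slot a 22 mm wide aluminium see-saw bar (lifter) turns on a cross pin at x = 0, z = 32 mm. Origin: on the underside, below the pin, midway between the slots; the block spans x = -46 to 104 mm, y = -56 to 56 mm. x points from the blue tail tabs (near the robot) to the white nose tabs (far), z up
- lifter_left (a joint): angle of the lifter in the left slot (+y side of the block's frame): 0 = bar level (home), 0.33 rad = firm stop, nose tipped up. Stiff pivot: it stays at any angle where it is left; a push of about 4 to 7 N on the tail tab moves it
- left_tail_tab (a point): centre of the upper face of the left lifter's tail tab, a blue plate 30 x 30 x 6 mm outside the near end of the block; when the lifter is home it lies at x = -68 mm, y = +32 mm, z = 56 mm in the block's frame; pressed down fully it drops 23 mm (and moves 4 mm away from the block), and the nose rises
- left_nose_tab (a point): centre of the upper face of the left lifter's nose tab, a white plate 24 (along block x) x 30 x 6 mm outside the far end of the block; home at x = 116 mm, y = +32 mm, z = 38 mm in the block's frame, 37 mm higher when fully tipped up; pressing it down brings the lifter home (2 to 4 N)
- left_seat (a point): centre of the floor on which a weight stands on the left lifter; home at x = 85 mm, y = +32 mm, z = 35 mm in the block's frame, z = 62 mm and x = 79 mm when fully tipped up (the weight then leans with the lifter, its top towards the tail, by the lifter's angle). Low stops 10 mm high stand 14 mm before and behind it; when tipped up the sides are free
- lifter_right (a joint): angle of the lifter in the right slot (-y side of the block's frame): 0 = bar level (home), 0.33 rad = firm stop, nose tipped up. Stiff pivot: it stays at any angle where it is left; a push of about 4 to 7 N on the tail tab moves it
- right_tail_tab (a point): centre of the upper face of the right lifter's tail tab, a blue plate 30 x 30 x 6 mm outside the near end of the block; when the lifter is home it lies at x = -68 mm, y = -32 mm, z = 56 mm in the block's frame; pressed down fully it drops 23 mm (and moves 4 mm away from the block), and the nose rises
- right_nose_tab (a point): centre of the upper face of the right lifter's nose tab, a white plate 24 (along block x) x 30 x 6 mm outside the far end of the block; home at x = 116 mm, y = -32 mm, z = 38 mm in the block's frame, 37 mm higher when fully tipped up; pressing it down brings the lifter home (2 to 4 N)
- right_seat (a point): centre of the floor on which a weight stands on the right lifter; home at x = 85 mm, y = -32 mm, z = 35 mm in the block's frame, z = 62 mm and x = 79 mm when fully tipped up (the weight then leans with the lifter, its top towards the tail, by the lifter's angle). Low stops 10 mm high stand 14 mm before and behind it; when tipped up the sides are free
- big_weight: the larger brass check weight, 22 mm across, 30 mm high, with a knob on top (straight flank up to about 18 mm), about 100 g; origin at the centre of its underside, z axis up through the knob. It stands sunk in the left or the right slot (which one varies) on the seat of that lifter
- small_weight: the smaller brass check weight, 18 mm across, 22 mm high, about 50 g, in the other slot; origin at the centre of its underside
- balance: fixed laboratory balance, 249 x 164 x 80 mm, with a square steel pan; origin at the centre of its underside, its display at the -x end
- pan_middle (a point): middle of the balance's pan, on its upper face (134 x 132 mm, flat, 80 mm above the worktop, does not move)
- beaker: bystander: glass beaker, 70 mm across, 86 mm high; origin at the centre of its underside
- dropper_bottle: bystander: brown dropper bottle, 33 mm across, 94 mm high; origin at the centre of its underside
- cream_jar: bystander: low clear cup with lid, 59 mm across, 25 mm high; origin at the centre of its underside
- tip_box: bystander: blue box of pipette tips with clear lid, 81 x 112 x 58 mm; origin at the centre of its underside
Not all that is in view belongs to the job. What is shaped like the block but red is not meant.

How it is judged:
By the outcome, as a careful person would: the job done as asked, in the order asked, and still so for the second after the job is handed in, with the robot touching nothing.
It also fails if it takes over 53 s, if anything falls off the work surface, if the arm or the gripper's body presses on something with over 40 N, if the wrist force passes 120 N, or if a joint passes its speed limit or range.

### The arm

A 7-joint arm with a two-finger parallel gripper is mounted at the origin on the work surface; the furniture and walls round the work are solid. World frame = base frame: x ahead of the robot, y to its left, z up, the work surface at z = 0. Lengths are in m, angles in rad, forces in N, time in s.
With the tool pointing down it reaches from about 0.425 to 0.925 m from the base axis. Payload 6.8 kg.
Tool frame: the origin (TCP) lies midway between the tips of the shut fingers; the grasp point (between the pads) lies 19 mm behind it (grip_point_offset is the distance from the TCP to the grasp point, in m); y points along the fingers, x is the direction in which the jaws open and shut, and the axes are right-handed (so a half turn about y gives the same grasp; the last joint's range is limited). The gripper opens to 85 mm and grips with 20 to 120 N. Pads are 22 mm wide; open, the fingers measure 114 mm over their backs; the gripper's body (76 mm by 85 mm) begins 54 mm behind the grasp point. The pads swing forward as they close: fully open they stand 13 mm farther back than shut.
Start: joints at [-1.265, 0.477, 0.022, 1.555, -0.011, 1.109, -0.083], TCP at [0.271, 0.618, 0.231] pointing down, gripper open.
Joint ranges: [-2.96, 2.96], [-0.34, 2.1], [-1.41, 1.46], [0.24, 2.44], [-1.37, 4.51], [0.17, 1.92], [-2.96, 2.96]. Speed limits (rad/s): [2.39, 2.39, 3.14, 3.14, 3.14, 3.14, 3.14].

### API

Orientations are given as a unit quaternion [w, x, y, z].
In Python, from station import get_obs, read_camera, hand_in, grip_point_offset gives the robot as it stands.
- The arm moves only by the tool play_rows, never from a script. Its argument "increments" is a list of rows, each a list of 2 entries, a list of its own where there are three numbers: the shift along the tool's x, y, z in m, then the turn, a rotation vector about the tool's x, y, z in degrees. In form: [[[tx, ty, tz], [ax, ay, az]], ...]. A call has 1 to 20 rows; each row shifts and turns the commanded pose from where the row before left it, along the tool's axes as they then stand; what a row does not reach is not made up. A row lasts 1/12 s, in which the tool goes at most 41.7 mm and 7.16 degrees, less where a joint would pass 70% of its speed; a pose out of reach is approached as far as the arm can. A call with a gripper value outside its range is refused whole. "gripper" is the finger opening in m, from 0 to 0.0854, set as the call begins (left out, the last holds). The fingers move at their own pace and stop on an object; "grip_force" is the grip in N (left out, the last holds). Time passes only in rows, so rows that do not move let the fingers close. It gives the time, the measured TCP pose, the force and the opening at its end, in the units of the state.
- get_obs(): the state, without advancing time (a new reading comes with each control period).
- read_camera(name): name is "side" or "top"; returns a dict with "color" (420x560x3 uint8, red, green, blue), "range_z" (420x560 float32, m along the optical axis (not along the pixel's ray), 0 where there is no reading), "intrinsics" (3x3 intrinsics, pixels), "R" (3x3) and "t" (3): a world point X has camera coordinates R X + t. Camera axes: x right, y down, z forward; pixel columns grow to the right and rows downward; lengths in m; the calibration is good to about 2 mm. A picture is of the moment at which its call begins.
- hand_in(): hands the job in, once; it reports no verdict.
The state is a dict: "t": time; "q": joint angles; "joint_vel": joint speeds; "joint_torque": joint torques, N m; "eef_pos": TCP position; "tool_rot": TCP orientation; "contact_force": force on the tool from outside, world axes, zero at the start; "torque": the same for the moment, N m; "gripper_width": opening from 0.0 (shut) to 1.0 (fully open).
Only numpy, scipy, OpenCV 4.12 (cv2) and the standard library are available. Lean on these libraries where they do the work, as an engineer would, in place of code of your own. Each camera call takes 0.05 s, during which the arm holds its last target. There are 200 camera calls.

## Working session

There is one attempt and no reset: what is moved stays moved. The work goes in short steps, Python scripts to look and compute and a tool call to move; the robot and the scene stay as the last step left them, time stands still between calls to the robot, and variables do not carry over. Pictures are saved under pics/ and viewed, about 8 in all and at most 12, crops included, and the job is handed in when it is done.

Besides the shell and the picture viewer there is one more tool, called after ">>>" as name(argument=value, ...), one argument or row to a line, values as JSON. play_rows: Moves the arm, as the interface text tells. Its arguments: {"type":"object","properties":{"increments":{"type":"array","items":{"type":"array"}},"gripper":{"type":"number"},"grip_force":{"type":"number"}},"required":["increments"]}

```bash
mkdir -p pics; ls; cat > h.py <<'E'
import numpy as np, cv2
from station import get_obs, read_camera
def snap(n):
    c=read_camera(n); np.savez(f'{n}.npz',**c); return c
def load(n): return dict(np.load(f'{n}.npz'))
def cloud(c):
    K=c['intrinsics'];z=c['range_z'];v,u=np.mgrid[:z.shape[0],:z.shape[1]]
    P=np.stack([(u-K[0,2])/K[0,0]*z,(v-K[1,2])/K[1,1]*z,z],-1)
    return (P-c['t'])@c['R']
def proj(c,X):
    p=c['intrinsics']@(c['R']@np.asarray(X)+c['t']); return p[:2]/p[2]
E
python3 - <<'E'
from h import *
from station import grip_point_offset
print(get_obs(),grip_point_offset)
for n in('side','top'):
    c=snap(n); cv2.imwrite(f'pics/{n}0.png',c['color'][...,::-1]); print(n,c['intrinsics'],-c['R'].T@c['t'],c['R'])
E
```

```text
pics
{'t': 0.0, 'q': array([-1.2651025 ,  0.47785211,  0.02230857,  1.55644942, -0.01149581,
        1.10928869, -0.08309441]), 'joint_vel': array([ 2.00070778e-05,  5.39695828e-04,  7.47911661e-04, -1.38022660e-03,
       -4.25202581e-04, -7.65714225e-05,  6.27521008e-04]), 'joint_torque': array([-1.05643112e-04, -5.96445143e+01,  1.60784427e+00, -2.81204867e+01,
        1.24802714e-02,  9.29331552e-03,  1.13527483e-05]), 'eef_pos': array([0.27116698, 0.61749066, 0.2302911 ]), 'tool_rot': array([-0.59163816,  0.59243644,  0.38611419, -0.38716817]), 'contact_force': array([-0.80820133, -0.25023616, -0.38277928]), 'torque': array([-0.01625856, -0.02596099, -0.03898759]), 'gripper_width': 0.9996050821518202} 0.0187
side [[441.38260641   0.         281.17570184]
 [  0.         441.38260641 217.31890822]
 [  0.           0.           1.        ]] [ 0.22222831 -0.99950383  1.00879139] [[ 0.98360526 -0.17952669  0.01705486]
 [-0.10488066 -0.64642279 -0.75573648]
 [ 0.14669952  0.74155765 -0.65465373]]
top [[449.76359079   0.         279.70014688]
 [  0.         449.76359079 211.57151431]
 [  0.           0.           1.        ]] [0.28333504 0.05745012 1.54403107] [[ 0.00260465 -0.9999383  -0.01079878]
 [-0.9938128  -0.00138931 -0.11105937]
 [ 0.11103751  0.01102123 -0.9937551 ]]
```

View pics/side0.png

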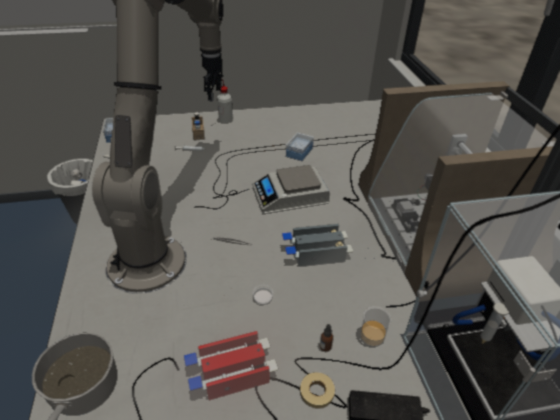

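View pics/top0.png

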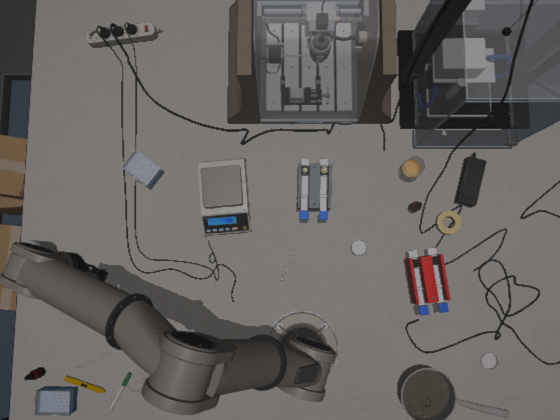

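Side view: grey block at about (318,243), balance at (290,187), red decoy at (230,365). Top view: grey block at (314,188), its blue tabs at (304,216) and (323,216), weights near (308,170) and (324,170), pan at (222,186), decoy at (428,280). Next, a close crop of the grey block from both cameras.

```bash
python3 - <<'E'
from h import *
s=load('side');t=load('top')
a=t['color'][150:228,280:350];b=s['color'][215:270,270:360]
a=cv2.resize(a,None,fx=5,fy=5,interpolation=cv2.INTER_CUBIC);b=cv2.resize(b,None,fx=4.8,fy=4.8,interpolation=cv2.INTER_CUBIC)
H=max(a.shape[0],b.shape[0]);f=lambda i:cv2.copyMakeBorder(i,0,H-i.shape[0],0,0,cv2.BORDER_CONSTANT)
o=np.hstack([f(a),f(b)]);print(o.shape);cv2.imwrite('pics/crop1.png',o[...,::-1])
P=cloud(t);C=cv2.cvtColor(t['color'],cv2.COLOR_RGB2HSV)
np.set_printoptions(precision=4,suppress=True)
# pan, blue, block
blue=(C[...,0]>105)&(C[...,0]<125)&(C[...,1]>150)
n,l,st,ce=cv2.connectedComponentsWithStats(blue.astype(np.uint8))
for i in range(1,n):
    if st[i,4]>15: print('top blue',ce[i],st[i],np.median(P[l==i],0))
Ps=cloud(s);C=cv2.cvtColor(s['color'],cv2.COLOR_RGB2HSV)
blue=(C[...,0]>105)&(C[...,0]<125)&(C[...,1]>150)
n,l,st,ce=cv2.connectedComponentsWithStats(blue.astype(np.uint8))
for i in range(1,n):
    if st[i,4]>15: print('side blue',ce[i],st[i],np.median(Ps[l==i],0))
print('top heights row/col block (mm)');print((P[154:222:3,296:332:2,2]*1000).astype(int))
E
```

```text
(390, 782, 3)
top blue [303.7966 214.5763] [300 211   8   8  59] [ 0.4384 -0.0069  0.0569]
top blue [323.5938 215.25  ] [320 211   8   9  64] [ 0.4379 -0.0729  0.0578]
top blue [227.1714 219.8286] [222 218  10   5  35] [0.4221 0.2497 0.05  ]
top blue [443.1408 307.2254] [439 303   9   9  71] [ 0.1393 -0.4565  0.0569]
top blue [423.4658 309.8356] [419 306  10   9  73] [ 0.1297 -0.392   0.0565]
side blue [269.0952 189.6667] [267 188   6   5  21] [0.4213 0.2468 0.0469]
side blue [286.9545 235.6818] [283 233   9   6  44] [ 0.4384 -0.0087  0.055 ]
side blue [290.629 249.871] [286 247  10   7  62] [ 0.4369 -0.0735  0.0557]
side blue [467.8704 314.9069] [453 304  34  21 247] [ 0.8225 -0.419   0.1154]
side blue [534.2623 354.8689] [527 352  14   8  61] [ 0.8538 -0.5914  0.1865]
top heights row/col block (mm)
[[   2    1   -2    3    2    4    5    6   -1   -5    4   -2    5   -4
     0   -2    1    3]
 [   1    1    3    4    5    4    3    3   -1    8   -4    0    5    8
    -2    1    1    2]
 [   2   -4    4   37   42   35   37   -5    0    4    1    5   40   42
    38   33   -3    6]
 [ 
[... 1197 characters left out ...]
4   29   36
    29   34   67   64]
 [   1   67   75   36   29   42   53   67   72   66   67   66   34   38
    36    2   64   63]
 [   2   66   64   32   38   41   49   71   67   63   61   69   36   33
    31   10   66   69]
 [  -3   48   10   39   33   39   45   54   51   63   58   65   38   38
    37    9   63   57]
 [  -3    3   55   58   55   58   56    1    0    0    0    1   53   57
    55   57   -1    0]
 [   0    7   55   58   53   58   56   -6    2    1    3   -3   59   55
    60   60   -1   -1]
 [  -1    0   57   50   55   59   49    3    0   -5    2    1   56   53
    58   57    1   -3]
 [   8    4    2    5   -8    4    2    0   -7    2    0   -2    3   -2
    -4    6    2   -3]]
```

View pics/crop1.png

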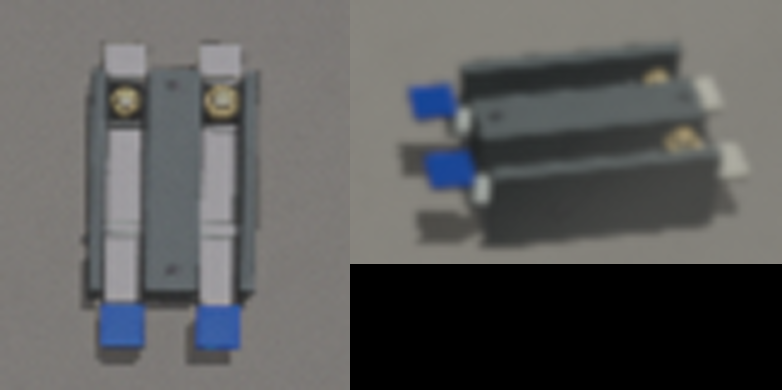

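The larger weight is in the right slot: top crop (222,100), about 8 px across against 6.6 px for the left, and it stands at about 65 mm against 54 mm. The candidates were the left weight in the grey block, the right weight in the grey block and the red decoy, so I choose the grey block's right slot. Next I work out the block and pan poses.

```bash
cat >> h.py <<'E'
from scipy.spatial.transform import Rotation as Ro
np.set_printoptions(precision=4,suppress=True)
def onz(c,uv,z):
    K=c['intrinsics'];C=-c['R'].T@c['t'];d=c['R'].T@np.linalg.inv(K)@np.array([*uv,1.]);return C+d*(z-C[2])/d[2]
def tri(cs,uvs):
    A=[];b=[]
    for c,uv in zip(cs,uvs):
        C=-c['R'].T@c['t'];d=c['R'].T@np.linalg.inv(c['intrinsics'])@np.array([*uv,1.]);d/=np.linalg.norm(d)
        M=np.eye(3)-np.outer(d,d);A.append(M);b.append(M@C)
    return np.linalg.lstsq(np.vstack(A),np.hstack(b),rcond=None)[0]
def rot(o): q=o['tool_rot'];return Ro.from_quat([q[1],q[2],q[3],q[0]])
def plan(pos,R,o=None):
    o=o or get_obs();r=rot(o);d=r.inv().apply(np.asarray(pos)-o['eef_pos'])
    rv=np.degrees((r.inv()*R).as_rotvec());return d,rv
def toolR(yaw,tilt): # jaw (x) along block -y or +y ; tool y = approach, leaning: approach has +x block comp for tilt>0
    a=np.array([np.sin(tilt),0,-np.cos(tilt)]);x=np.array([0,1.,0]);z=np.cross(x,a)
    return Ro.from_euler('z',yaw)*Ro.from_matrix(np.stack([x,a,z],1))
E
python3 - <<'E'
from h import *
s=load('side');t=load('top')
print('tool axes\n',rot(get_obs()).as_matrix())
cen=dict(L=((303.8,214.6),(286.95,235.7)),R=((323.6,215.25),(290.6,249.9)))
for k,(a,b) in cen.items(): print('tab',k,tri([t,s],[a,b]),onz(t,a,.056),onz(s,b,.056))
# weights: crop centres (top crop scale5 offs 280,150; side 4.8, offs 270,215, x-350)
for k,a,b in(('small',(125,100),(656,74)),('big',(222,100),(684,138))):
    a=(280+a[0]/5,150+a[1]/5);b=(270+(b[0]-350)/4.8,215+b[1]/4.8)
    print(k,a,b,tri([t,s],[a,b]),onz(t,a,.06))
P=cloud(t).reshape(-1,3);
m=(P[:,2]>.058)&(P[:,2]<.08)&(P[:,0]>.40)&(P[:,0]<.65)&(abs(P[:,1]+.04)<.08)
r=cv2.minAreaRect((P[m,:2]*1000).astype(np.float32));print('block top',r,m.sum())
Q=P.reshape(420,560,3)
rgb=t['color'].astype(int);print('pan px rows',[tuple(rgb[186,u]) for u in range(196,252,3)]);print('cols',[tuple(rgb[v,222]) for v in range(156,214,3)])
m=(P[:,2]>.07)&(P[:,2]<.09)&(P[:,0]>.35)&(P[:,0]<.7)&(abs(P[:,1]-.25)<.13)
r=cv2.minAreaRect((P[m,:2]*1000).astype(np.float32));print('balance>70',r,m.sum(),np.median(P[m],0))
o=t['color'][150:240,190:256];o=cv2.resize(o,None,fx=6,fy=6,interpolation=cv2.INTER_CUBIC);cv2.imwrite('pics/bal.png',o[...,::-1])
E
```

```text
tool axes
 [[ 0.4021 -0.0006 -0.9156]
 [ 0.9156 -0.0016  0.4021]
 [-0.0017 -1.     -0.0001]]
tab L [ 0.4393 -0.0063  0.0524] [ 0.4396 -0.0062  0.056 ] [ 0.4378 -0.0101  0.056 ]
tab R [ 0.4375 -0.0721  0.0544] [ 0.4375 -0.072   0.056 ] [ 0.4369 -0.0736  0.056 ]
small (305.0, 170.0) (333.75, 230.41666666666666) [ 0.5901 -0.0107  0.0566] [ 0.5895 -0.0106  0.06  ]
big (324.4, 170.0) (339.58333333333337, 243.75) [ 0.59   -0.0756  0.0597] [ 0.5895 -0.0755  0.06  ]
block top ((517.7373657226562, -39.167537689208984), (109.39266967773438, 187.9271697998047), 88.39090728759766) 841
pan px rows [(np.int64(124), np.int64(121), np.int64(119)), (np.int64(137), np.int64(134), np.int64(130)), (np.int64(108), np.int64(104), np.int64(100)), (np.int64(115), np.int64(110), np.int64(104)), (np.int64(115), np.int64(110), np.int64(105)), (np.int64(116), np.int64(110), np.int64(105)), (np.int64(118), np.int64(113), np.int64(108)), (np.int64(118), np.int64(111), np.int64(107)), (np.int64(118), np.int64(112), np.int64(107)), (np.int64(116), np.int64(111), np.int64(106)), (np.int64(115), np.int64(111), np.int
[... 766 characters left out ...]
int64(114), np.int64(108), np.int64(104)), (np.int64(116), np.int64(110), np.int64(107)), (np.int64(118), np.int64(113), np.int64(107)), (np.int64(118), np.int64(113), np.int64(107)), (np.int64(116), np.int64(111), np.int64(106)), (np.int64(117), np.int64(113), np.int64(106)), (np.int64(117), np.int64(112), np.int64(107)), (np.int64(120), np.int64(114), np.int64(108)), (np.int64(120), np.int64(115), np.int64(109)), (np.int64(139), np.int64(137), np.int64(133)), (np.int64(149), np.int64(147), np.int64(142)), (np.int64(132), np.int64(130), np.int64(127))]
balance>70 ((532.5829467773438, 267.5266418457031), (135.36520385742188, 132.23167419433594), 4.960229396820068) 1588 [0.5316 0.2671 0.0807]
```

View pics/bal.png

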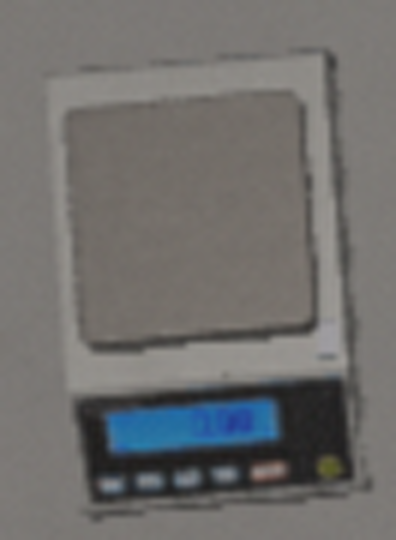

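Pan middle is about (0.532, 0.267, 0.081). Block origin is about (0.506, -0.041) with yaw -0.027; four point pairs agree within 2 mm and the heights match. First I turn the jaws along the block's y axis and shut them.

```bash
cat >> h.py <<'E'
YAW=-.027;ORG=np.array([.506,-.041,0]);PAN=np.array([.532,.267,.0805])
def blk(*p): return ORG+Ro.from_euler('z',YAW).apply(p)
E
python3 - <<'E'
from h import *
R=toolR(YAW,0);o=get_obs();print(plan(o['eef_pos'],R)[1])
B=blk(-.074,-.032,.1);print(B,R.inv().apply(np.array([.5,.25,.23])-o['eef_pos']),R.inv().apply(B-[.5,.25,.23]))
E
```

```text
[ -0.0117 -22.1621  -0.0951]
[ 0.4312 -0.071   0.1   ] [-0.3612  0.0004 -0.2386] [-0.3227  0.13    0.0601]
```

>>> play_rows(
  increments=[
    [[0,0,0],[0,-5.54,0]],
    [[0,0,0],[0,-5.54,0]],
    [[0,0,0],[0,-5.54,0]],
    [[0,0,0],[0,-5.54,0]],
    [[-0.03,0,-0.02],[0,0,0]],
    [[-0.03,0,-0.02],[0,0,0]],
    [[-0.03,0,-0.02],[0,0,0]],
    [[-0.03,0,-0.02],[0,0,0]],
    [[-0.03,0,-0.02],[0,0,0]],
    [[-0.03,0,-0.02],[0,0,0]],
    [[-0.03,0,-0.02],[0,0,0]],
    [[-0.03,0,-0.02],[0,0,0]],
    [[-0.03,0,-0.02],[0,0,0]],
    [[-0.03,0,-0.02],[0,0,0]],
    [[-0.03,0,-0.02],[0,0,0]],
    [[-0.03,0,-0.02],[0,0,0]],
  ],
  gripper=0.0,
  grip_force=30,
)

```text
t: 1.43
eef_pos: [0.502, 0.2499, 0.2311]
tool_rot: [0.507, -0.507, -0.493, 0.493]
contact_force: [1.5, -0.0, -0.1]
gripper_width: -0.001
```

>>> play_rows(
  increments=[
    [[-0.032,0.012,0.006],[0,0,0]],
    [[-0.032,0.012,0.006],[0,0,0]],
    [[-0.032,0.012,0.006],[0,0,0]],
    [[-0.032,0.012,0.006],[0,0,0]],
    [[-0.032,0.012,0.006],[0,0,0]],
    [[-0.032,0.012,0.006],[0,0,0]],
    [[-0.032,0.012,0.006],[0,0,0]],
    [[-0.032,0.012,0.006],[0,0,0]],
    [[-0.032,0.012,0.006],[0,0,0]],
    [[-0.032,0.012,0.006],[0,0,0]],
    [[0,0,0],[0,0,0]],
    [[0,0,0],[0,0,0]],
  ],
)

```text
t: 2.43
eef_pos: [0.4316, -0.0684, 0.1106]
tool_rot: [0.508, -0.507, -0.491, 0.493]
contact_force: [0.6, 0.3, -0.1]
gripper_width: 0.002
```

```bash
python3 - <<'E'
from h import *
o=get_obs();print(o['t'],o['eef_pos'],o['contact_force'],o['gripper_width'],o['q'],plan(blk(-.074,-.032,.07),toolR(YAW,0)))
s=snap('side');b=cv2.resize(s['color'][180:280,240:370],None,fx=5,fy=5,interpolation=cv2.INTER_CUBIC);cv2.imwrite('pics/s1.png',b[...,::-1])
E
```

```text
2.4333 [ 0.4316 -0.0684  0.1106] [ 0.5683  0.3037 -0.0941] 0.002249350131812535 [-0.1731  0.2671  0.2153  2.2242 -0.0913  0.6603  1.6463] (array([-0.0026,  0.0406,  0.0003]), array([-0.1221, -0.2596, -0.0269]))
```

View pics/s1.png

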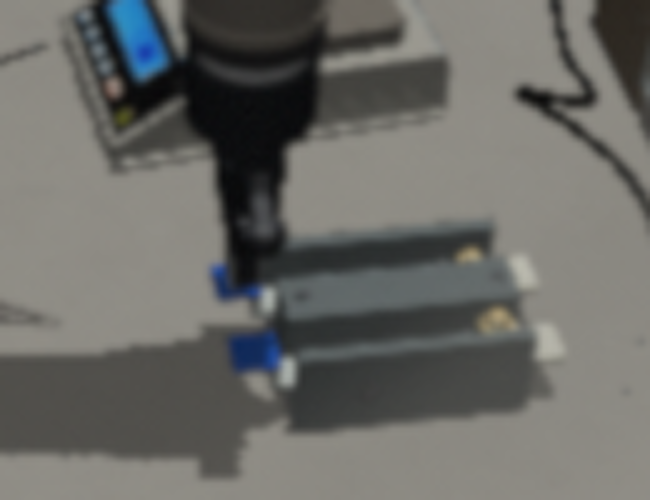

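The side picture shows the shut fingertips at crop (245,280), up and left of the right tab at (255,352), which fits a tip still 55 mm above the tab. Next I lower it and press in small steps.

>>> play_rows(
  increments=[
    [[-0.001,0.014,0],[0,0,0]],
    [[-0.001,0.014,0],[0,0,0]],
    [[0,0.012,0],[0,0,0]],
    [[0,0.004,0],[0,0,0]],
    [[0,0.004,0],[0,0,0]],
    [[0,0.004,0],[0,0,0]],
    [[0,0.003,0],[0,0,0]],
    [[0,0.003,0],[0,0,0]],
    [[0,0,0],[0,0,0]],
  ],
)

```text
t: 3.23
eef_pos: [0.4327, -0.0682, 0.0532]
tool_rot: [0.507, -0.506, -0.493, 0.493]
contact_force: [-0.2, -0.2, -0.2]
gripper_width: 0.0
```

```bash
python3 - <<'E'
from h import *
s=load('side');print(proj(s,[0.4316,-0.0684,0.1106]));o=get_obs();print(o['t'],o['eef_pos'],o['contact_force'])
E
```

```text
[289.0859 235.845 ]
3.2333 [ 0.4327 -0.0682  0.0532] [-0.2105 -0.1627 -0.1992]
```

>>> play_rows(
  increments=[
    [[-0.001,0.002,0],[0,0,0]],
    [[-0.001,0.002,0],[0,0,0]],
    [[0,0.002,0],[0,0,0]],
    [[0,0.002,0],[0,0,0]],
  ],
)

```text
t: 3.57
eef_pos: [0.4319, -0.0698, 0.0454]
tool_rot: [0.507, -0.506, -0.493, 0.494]
contact_force: [-5.6, 3.2, 6.6]
gripper_width: -0.0
```

>>> play_rows(
  increments=[
    [[0,0.002,0],[0,0,0]],
    [[0,0.002,0],[0,0,0]],
  ],
)

```text
t: 3.73
eef_pos: [0.4312, -0.0698, 0.0412]
tool_rot: [0.508, -0.506, -0.493, 0.494]
contact_force: [-4.8, 3.2, 5.8]
gripper_width: -0.001
```

>>> play_rows(
  increments=[
    [[0,0.002,0],[0,0,0]],
    [[0,0.001,0],[0,0,0]],
  ],
)

```text
t: 3.9
eef_pos: [0.4309, -0.0698, 0.038]
tool_rot: [0.508, -0.505, -0.493, 0.494]
contact_force: [-4.9, 3.8, 6.5]
gripper_width: 0.004
```

>>> play_rows(
  increments=[
    [[0,0.001,0],[0,0,0]],
    [[0,0.001,0],[0,0,0]],
  ],
)

```text
t: 4.07
eef_pos: [0.4307, -0.0698, 0.0361]
tool_rot: [0.508, -0.505, -0.493, 0.494]
contact_force: [-5.0, 2.9, 5.4]
gripper_width: -0.002
```

>>> play_rows(
  increments=[
    [[0,0.001,0],[0,0,0]],
    [[0,0.001,0],[0,0,0]],
  ],
)

```text
t: 4.23
eef_pos: [0.4306, -0.0698, 0.034]
tool_rot: [0.508, -0.505, -0.493, 0.494]
contact_force: [-6.2, 3.0, 5.1]
gripper_width: 0.001
```

>>> play_rows(
  increments=[
    [[0,0.001,0],[0,0,0]],
    [[0,0.001,0],[0,0,0]],
  ],
)

```text
t: 4.4
eef_pos: [0.4307, -0.0698, 0.0326]
tool_rot: [0.508, -0.505, -0.493, 0.494]
contact_force: [-11.3, 4.2, 28.6]
gripper_width: 0.002
```

>>> play_rows(
  increments=[
    [[0,0.001,0],[0,0,0]],
    [[0,0.001,0],[0,0,0]],
  ],
)

```text
t: 4.57
eef_pos: [0.4307, -0.0698, 0.0318]
tool_rot: [0.508, -0.505, -0.493, 0.494]
contact_force: [-17.3, 5.7, 52.8]
gripper_width: -0.0
```

The firm stop is reached (force rises sharply at z = 0.032). Now I back off, open the fingers and look.

>>> play_rows(
  increments=[
    [[0,-0.004,0],[0,0,0]],
    [[0,-0.02,0],[0,0,0]],
    [[0,-0.03,0],[0,0,0]],
    [[0,-0.03,0],[0,0,0]],
    [[0,-0.03,0],[0,0,0]],
    [[0,0,0],[0,0,0]],
  ],
  gripper=0.045,
)

```text
t: 5.07
eef_pos: [0.4365, -0.0711, 0.1493]
tool_rot: [-0.505, 0.509, 0.496, -0.49]
contact_force: [1.6, 0.2, -0.5]
gripper_width: 0.528
```

```bash
python3 - <<'E'
from h import *
o=get_obs();print(o['t'],o['eef_pos'],o['contact_force'],o['gripper_width'])
s=snap('side');t=snap('top')
a=t['color'][150:228,280:350];b=s['color'][205:270,270:360]
a=cv2.resize(a,None,fx=5,fy=5,interpolation=cv2.INTER_CUBIC);b=cv2.resize(b,None,fx=4.8,fy=4.8,interpolation=cv2.INTER_CUBIC)
H=390;f=lambda i:cv2.copyMakeBorder(i,0,H-i.shape[0],0,0,cv2.BORDER_CONSTANT)
o=np.hstack([f(a),f(b)]);cv2.imwrite('pics/crop2.png',o[...,::-1])
for th in (.28,.33):
  ax=np.array([-np.sin(th),0,np.cos(th)]);seat=np.array([.079,-.032,.062])
  for d in(0,.018,.03):
    X=blk(*(seat+ax*d));a=proj(t,X);b=proj(s,X);print(th,d,X,(a-[280,150])*5,(b-[270,205])*4.8+[350,0])
X=blk(.1078,-.032,.0753);print('nose',X,(proj(t,X)-[280,150])*5,(proj(s,X)-[270,205])*4.8+[350,0])
E
```

```text
5.0667 [ 0.4365 -0.0711  0.1493] [ 1.5835  0.2166 -0.5268] 0.5282287667326676
0.28 0 [ 0.5841 -0.0751  0.062 ] [221.7077 107.3924] [674.7871 183.9487]
0.28 0.018 [ 0.5791 -0.075   0.0793] [223.8657 109.5685] [669.9247 165.1696]
0.28 0.03 [ 0.5758 -0.0749  0.0908] [225.3332 111.0483] [666.6348 152.4639]
0.33 0 [ 0.5841 -0.0751  0.062 ] [221.7077 107.3924] [674.7871 183.9487]
0.33 0.018 [ 0.5783 -0.075   0.079 ] [223.8054 110.9265] [668.5694 165.6036]
0.33 0.03 [ 0.5744 -0.0749  0.0904] [225.2316 113.3293] [664.363  153.1926]
nose [ 0.6129 -0.0759  0.0753] [224.2718  60.7795] [720.7055 164.7399]
```

View pics/crop2.png

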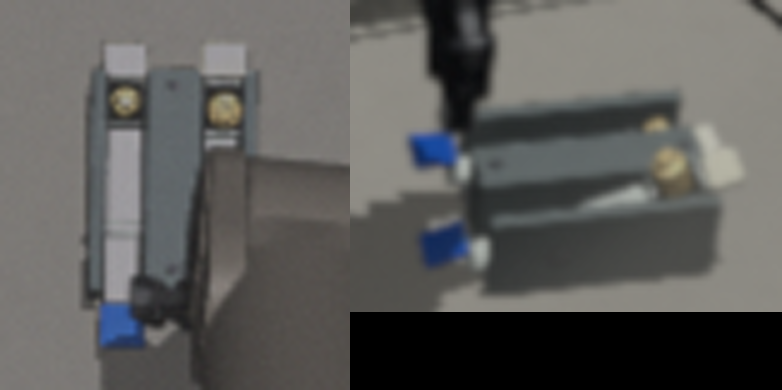

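The right lifter is fully tipped: knob at crop (667,153) and nose at (722,165), within 1 px of the prediction for 0.3 to 0.33 rad. The left lifter is still home. Next I plan the tilted grasp.

```bash
python3 - <<'E'
from h import *
s=load('side');t=load('top');print('knob',tri([t,s],[(325.2,171.6),(336.04,236.9)]))
th=.32;ax=np.array([-np.sin(th),0,np.cos(th)]);seat=np.array([.079,-.032,.062])
o=get_obs();print(o['t'],o['eef_pos'])
R=toolR(YAW,th);G=blk(*(seat+ax*.009));A=blk(*(seat+ax*.069));print(G,A,plan(A,R),'from A frame R:',R.inv().apply(A-o['eef_pos']))
E
```

```text
knob [ 0.577  -0.0752  0.0906]
5.1667 [ 0.434  -0.0706  0.1455]
[ 0.5813 -0.075   0.0705] [ 0.5624 -0.0745  0.1275] (array([-0.0004,  0.0185, -0.1284]), array([-18.1083,  -0.0072,   0.0226])) from A frame R: [-0.0004  0.0575 -0.1162]
```

>>> play_rows(
  increments=[
    [[0,0,0],[-6.05,0,0]],
    [[0,0,0],[-6.05,0,0]],
    [[0,0,0],[-6.05,0,0]],
    [[0,0.008,-0.023],[0,0,0]],
    [[0,0.008,-0.023],[0,0,0]],
    [[0,0.008,-0.023],[0,0,0]],
    [[0,0.008,-0.023],[0,0,0]],
    [[0,0.008,-0.023],[0,0,0]],
    [[0,0,0],[0,0,0]],
    [[0,0,0],[0,0,0]],
    [[0,0,0],[0,0,0]],
    [[0,0,0],[0,0,0]],
  ],
)

```text
t: 6.17
eef_pos: [0.5528, -0.074, 0.1411]
tool_rot: [-0.421, 0.58, 0.564, -0.41]
contact_force: [-0.1, 0.4, -0.1]
gripper_width: 0.528
```

```bash
cat > g.py <<'E'
from h import *
th=.32;ax=np.array([-np.sin(th),0,np.cos(th)]);seat=np.array([.0795,-.032,.062])
o=get_obs();print(o['t'],o['eef_pos'],o['contact_force'],o['gripper_width'],plan(blk(*(seat+ax*.009)),toolR(YAW,th)))
E
python3 g.py
```

```text
6.1667 [ 0.5528 -0.074   0.1411] [-0.1257  0.4299 -0.1229] 0.5275312355746633 (array([-0.0003,  0.076 , -0.0058]), array([-0.3246, -0.019 , -0.0094]))
```

>>> play_rows(
  increments=[
    [[0,0.012,-0.002],[0,0,0]],
    [[0,0.012,-0.002],[0,0,0]],
    [[0,0.012,-0.002],[0,0,0]],
    [[0,0.012,0],[0,0,0]],
    [[0,0.008,0],[0,0,0]],
    [[0,0,0],[0,0,0]],
    [[0,0,0],[0,0,0]],
    [[0,0,0],[0,0,0]],
  ],
)

```text
t: 6.83
eef_pos: [0.5775, -0.0746, 0.0912]
tool_rot: [-0.42, 0.58, 0.565, -0.409]
contact_force: [-0.2, 0.7, -0.3]
gripper_width: 0.527
```

```bash
python3 g.py; python3 - <<'E'
from h import *
s=snap('side');b=cv2.resize(s['color'][180:270,270:370],None,fx=6,fy=6,interpolation=cv2.INTER_CUBIC);cv2.imwrite('pics/s2.png',b[...,::-1])
E
```

```text
6.8333 [ 0.5775 -0.0746  0.0912] [-0.1574  0.6893 -0.2632] 0.5273855178756472 (array([-0.0003,  0.021 ,  0.0023]), array([-0.1684, -0.0136, -0.0045]))
```

View pics/s2.png

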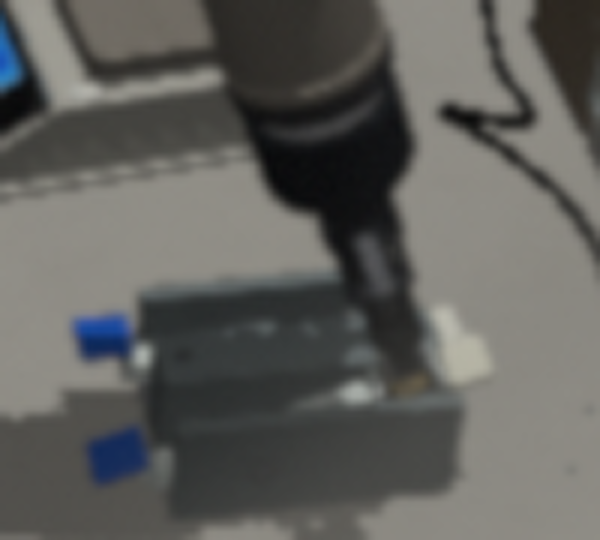

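The fingers straddle the leaning weight; the near tip is at crop (402,378), in line with the weight's axis. I go on down.

>>> play_rows(
  increments=[
    [[0,0.005,0.001],[0,0,0]],
    [[0,0.005,0.001],[0,0,0]],
    [[0,0.004,0],[0,0,0]],
    [[0,0.003,0],[0,0,0]],
    [[0,0.002,0],[0,0,0]],
    [[0,0,0],[0,0,0]],
    [[0,0,0],[0,0,0]],
  ],
)

```text
t: 7.47
eef_pos: [0.5817, -0.0746, 0.0719]
tool_rot: [-0.421, 0.58, 0.565, -0.409]
contact_force: [1.0, -0.2, 0.5]
gripper_width: 0.525
```

```bash
python3 g.py
```

```text
7.4667 [ 0.5817 -0.0746  0.0719] [ 0.9804 -0.2015  0.5261] 0.5253006198044461 (array([-0.0004,  0.0013,  0.0003]), array([-0.2046, -0.006 , -0.0006]))
```

>>> play_rows(
  increments=[
    [[0,0.001,0],[0,0,0]],
    [[0,0,0],[0,0,0]],
    [[0,0,0],[0,0,0]],
    [[0,0,0],[0,0,0]],
    [[0,0,0],[0,0,0]],
    [[0,0,0],[0,0,0]],
    [[0,0,0],[0,0,0]],
    [[0,0,0],[0,0,0]],
  ],
  gripper=0.01,
  grip_force=30,
)

```text
t: 8.13
eef_pos: [0.582, -0.0746, 0.0712]
tool_rot: [-0.42, 0.58, 0.565, -0.409]
contact_force: [-0.6, -0.6, -0.6]
gripper_width: 0.236
```

```bash
python3 g.py; python3 -c "
from h import *
print(get_obs()['gripper_width']*85.4)"
```

```text
8.1333 [ 0.582  -0.0746  0.0712] [-0.626  -0.5959 -0.6101] 0.23571020174028642 (array([-0.0004,  0.0005,  0.0004]), array([-0.1825, -0.0034, -0.0003]))
20.12965122862046
```

>>> play_rows(
  increments=[
    [[0,-0.002,0],[0,0,0]],
    [[0,-0.004,0],[0,0,0]],
    [[0,-0.005,0],[0,0,0]],
    [[0,-0.005,0],[0,0,0]],
    [[0,-0.006,0],[0,0,0]],
    [[0,-0.01,0],[0,0,0]],
    [[0,-0.01,0],[0,0,0]],
    [[0,-0.012,0],[0,0,0]],
    [[0,-0.012,0],[0,0,0]],
    [[0,0,0],[0,0,0]],
    [[0,0,0],[0,0,0]],
  ],
)

```text
t: 9.05
eef_pos: [0.5619, -0.074, 0.135]
tool_rot: [-0.42, 0.581, 0.565, -0.409]
contact_force: [-0.9, 0.3, -1.3]
gripper_width: 0.236
```

```bash
python3 - <<'E'
from h import *
o=get_obs();print(o['t'],o['eef_pos'],o['contact_force'],o['gripper_width']*85.4)
s=snap('side');b=cv2.resize(s['color'][180:270,270:370],None,fx=6,fy=6,interpolation=cv2.INTER_CUBIC);cv2.imwrite('pics/s3.png',b[...,::-1])
p=o['eef_pos'];r=rot(o)
for d in(-.019,0,.009):
  print(d,(proj(s,p+r.apply([0,d,0]))-[270,180])*6)
E
```

```text
9.05 [ 0.5619 -0.074   0.135 ] [-0.9037  0.2955 -1.3311] 20.190869733395157
-0.019 [368.4393 251.1001]
0 [376.8389 277.3813]
0.009 [380.7616 289.6548]
```

View pics/s3.png

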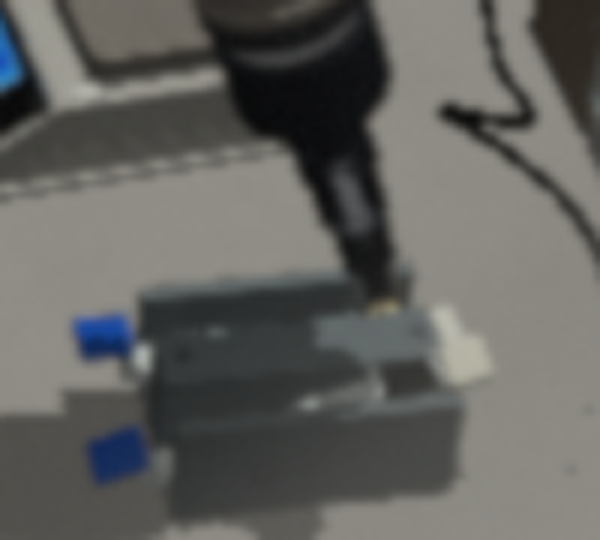

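The weight is held (brass at crop (384,302) under the fingertips) and the seat is empty. Now I raise it and stand it upright.

>>> play_rows(
  increments=[
    [[0,-0.012,0],[0,0,0]],
    [[0,-0.012,0],[0,0,0]],
    [[0,-0.012,0],[0,0,0]],
    [[0,-0.012,0],[0,0,0]],
    [[0,0,0],[6.05,0,0]],
    [[0,0,0],[6.05,0,0]],
    [[0,0,0],[6.05,0,0]],
    [[0,0,0],[0,0,0]],
    [[0,0,0],[0,0,0]],
    [[0,0,0],[0,0,0]],
  ],
)

```text
t: 9.93
eef_pos: [0.5456, -0.0738, 0.1783]
tool_rot: [-0.507, 0.507, 0.493, -0.493]
contact_force: [-0.4, -0.4, -0.5]
gripper_width: 0.232
```

```bash
python3 - <<'E'
from h import *
o=get_obs();print(o['t'],o['eef_pos'],o['contact_force'],o['gripper_width']*85.4,plan(PAN+[0,0,.04],toolR(YAW,0)))
E
```

```text
9.9333 [ 0.5456 -0.0738  0.1783] [-0.3891 -0.3637 -0.5141] 19.853530938770998 (array([0.3403, 0.0577, 0.0229]), array([-0.0067, -0.022 , -0.0115]))
```

>>> play_rows(
  increments=[
    [[0.008,0,0.001],[0,0,0]],
    [[0.016,0,0.001],[0,0,0]],
    [[0.022,0,0.001],[0,0,0]],
    [[0.024,0,0.002],[0,0,0]],
    [[0.024,0,0.002],[0,0,0]],
    [[0.024,0,0.002],[0,0,0]],
    [[0.024,0,0.002],[0,0,0]],
    [[0.024,0,0.002],[0,0,0]],
    [[0.024,0,0.002],[0,0,0]],
    [[0.024,0,0.002],[0,0,0]],
    [[0.024,0,0.002],[0,0,0]],
    [[0.024,0,0.002],[0,0,0]],
    [[0.024,0,0.001],[0,0,0]],
    [[0.024,0,0.001],[0,0,0]],
    [[0.016,0,0],[0,0,0]],
    [[0.01,0,0],[0,0,0]],
    [[0.004,0,0],[0,0,0]],
    [[0,0,0],[0,0,0]],
    [[0,0,0],[0,0,0]],
    [[0,0,0],[0,0,0]],
  ],
)

```text
t: 11.6
eef_pos: [0.533, 0.265, 0.1794]
tool_rot: [-0.507, 0.508, 0.492, -0.493]
contact_force: [-0.9, 0.1, -0.9]
gripper_width: 0.234
```

>>> play_rows(
  increments=[
    [[0,0.012,0],[0,0,0]],
    [[0,0.014,0],[0,0,0]],
    [[0,0.014,0],[0,0,0]],
    [[0,0.01,0],[0,0,0]],
    [[0,0.006,0],[0,0,0]],
    [[0,0,0],[0,0,0]],
    [[0,0,0],[0,0,0]],
    [[0,0,0],[0,0,0]],
  ],
)

```text
t: 12.27
eef_pos: [0.5332, 0.267, 0.124]
tool_rot: [-0.507, 0.507, 0.494, -0.493]
contact_force: [-0.1, -0.2, -1.4]
gripper_width: 0.234
```

```bash
python3 - <<'E'
from h import *
o=get_obs();print(o['t'],o['eef_pos'],o['contact_force'],o['gripper_width']*85.4,plan(PAN+[0,0,.009],toolR(YAW,0)))
s=snap('side');c=proj(s,o['eef_pos']).astype(int);print(c)
b=cv2.resize(s['color'][c[1]-35:c[1]+35,c[0]-50:c[0]+50],None,fx=7,fy=7,interpolation=cv2.INTER_CUBIC);cv2.imwrite('pics/s4.png',b[...,::-1])
E
```

```text
12.2667 [0.5332 0.267  0.124 ] [-0.0537 -0.1704 -1.4318] 20.000041780439066 (array([-0.    ,  0.0345,  0.0013]), array([ 0.0534, -0.0175,  0.0334]))
[299 165]
```

View pics/s4.png

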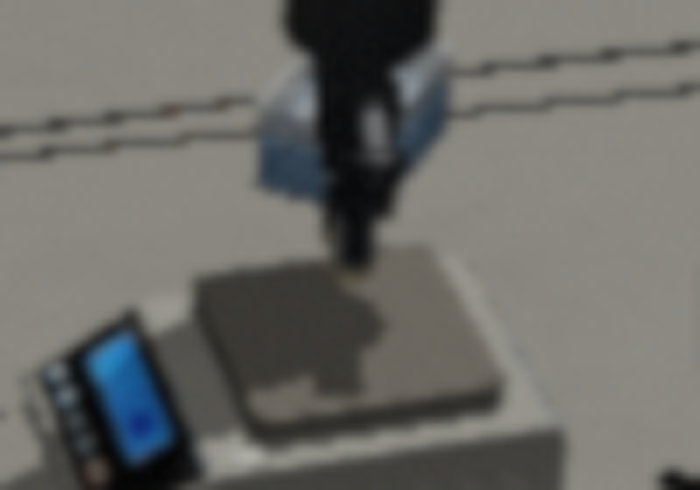

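The weight hangs upright over the pan; brass shows at crop (355,275), with the tip at the pan's middle in plan. I lower it, the last few millimetres slowly.

>>> play_rows(
  increments=[
    [[0,0.008,0],[0,0,0]],
    [[0,0.008,0],[0,0,0]],
    [[0,0.005,0],[0,0,0]],
    [[0,0.003,0],[0,0,0]],
    [[0,0.002,0],[0,0,0]],
    [[0,0.001,0],[0,0,0]],
    [[0,0.001,0],[0,0,0]],
    [[0,0,0],[0,0,0]],
    [[0,0,0],[0,0,0]],
  ],
)

```text
t: 13.07
eef_pos: [0.5328, 0.2669, 0.0956]
tool_rot: [-0.507, 0.507, 0.493, -0.493]
contact_force: [-0.4, 0.7, -2.0]
gripper_width: 0.234
```

>>> play_rows(
  increments=[
    [[0,0.001,0],[0,0,0]],
    [[0,0.001,0],[0,0,0]],
    [[0,0.001,0],[0,0,0]],
    [[0,0,0],[0,0,0]],
  ],
)

```text
t: 13.4
eef_pos: [0.5326, 0.2668, 0.0923]
tool_rot: [0.507, -0.507, -0.493, 0.493]
contact_force: [0.0, 1.0, -2.2]
gripper_width: 0.238
```

>>> play_rows(
  increments=[
    [[0,0.001,0],[0,0,0]],
    [[0,0.001,0],[0,0,0]],
    [[0,0,0],[0,0,0]],
  ],
)

```text
t: 13.65
eef_pos: [0.5326, 0.2668, 0.0902]
tool_rot: [0.507, -0.507, -0.493, 0.493]
contact_force: [-0.5, 0.2, -1.6]
gripper_width: 0.233
```

>>> play_rows(
  increments=[
    [[0,0.0007,0],[0,0,0]],
    [[0,0.0003,0],[0,0,0]],
    [[0,0,0],[0,0,0]],
  ],
)

```text
t: 13.9
eef_pos: [0.5329, 0.2669, 0.0898]
tool_rot: [-0.507, 0.507, 0.493, -0.493]
contact_force: [-0.1, -1.1, 2.4]
gripper_width: 0.232
```

>>> play_rows(
  increments=[
    [[0,0.0005,0],[0,0,0]],
    [[0,0.0005,0],[0,0,0]],
    [[0,0,0],[0,0,0]],
  ],
)

```text
t: 14.15
eef_pos: [0.5331, 0.2669, 0.0897]
tool_rot: [-0.507, 0.507, 0.493, -0.493]
contact_force: [-3.1, -2.7, 10.8]
gripper_width: 0.233
```

Contact at z = 0.0898, as expected. I ease off, then open gently.

>>> play_rows(
  increments=[
    [[0,-0.0007,0],[0,0,0]],
    [[0,0,0],[0,0,0]],
  ],
)

```text
t: 14.32
eef_pos: [0.533, 0.2669, 0.0898]
tool_rot: [-0.507, 0.507, 0.493, -0.493]
contact_force: [-2.6, -1.6, 6.1]
gripper_width: 0.235
```

>>> play_rows(
  increments=[
    [[0,0,0],[0,0,0]],
    [[0,0,0],[0,0,0]],
    [[0,0,0],[0,0,0]],
    [[0,0,0],[0,0,0]],
    [[0,0,0],[0,0,0]],
  ],
  gripper=0.045,
)

```text
t: 14.73
eef_pos: [0.5326, 0.2669, 0.0889]
tool_rot: [0.507, -0.507, -0.493, 0.493]
contact_force: [-0.0, -0.1, 0.3]
gripper_width: 0.53
```

>>> play_rows(
  increments=[
    [[0,-0.005,0],[0,0,0]],
    [[0,-0.01,0],[0,0,0]],
    [[0,-0.02,0],[0,0,0]],
    [[0,-0.025,0],[0,0,0]],
    [[0,-0.025,0],[0,0,0]],
    [[0,-0.015,0],[0,0,0]],
    [[0,0,0],[0,0,0]],
    [[0,0,0],[0,0,0]],
  ],
)

```text
t: 15.4
eef_pos: [0.5333, 0.2672, 0.1908]
tool_rot: [-0.507, 0.507, 0.494, -0.492]
contact_force: [0.9, -0.1, -0.4]
gripper_width: 0.528
```

```bash
python3 - <<'E'
from h import *
o=get_obs();print(o['t'],o['eef_pos'],o['contact_force'],o['gripper_width']*85.4)
N=blk(.120,-.032,.1);print('nose',N,plan(N,toolR(YAW,0)))
s=snap('side')
b=cv2.resize(s['color'][130:265,240:370],None,fx=4.4,fy=4.4,interpolation=cv2.INTER_CUBIC);cv2.imwrite('pics/s5.png',b[...,::-1])
E
```

```text
15.4 [0.5333 0.2672 0.1908] [ 0.8619 -0.0543 -0.4303] 45.13269873535618
nose [ 0.6251 -0.0762  0.1   ] (array([-0.341 ,  0.0904, -0.1008]), array([ 0.1338, -0.0025,  0.0989]))
```

View pics/s5.png

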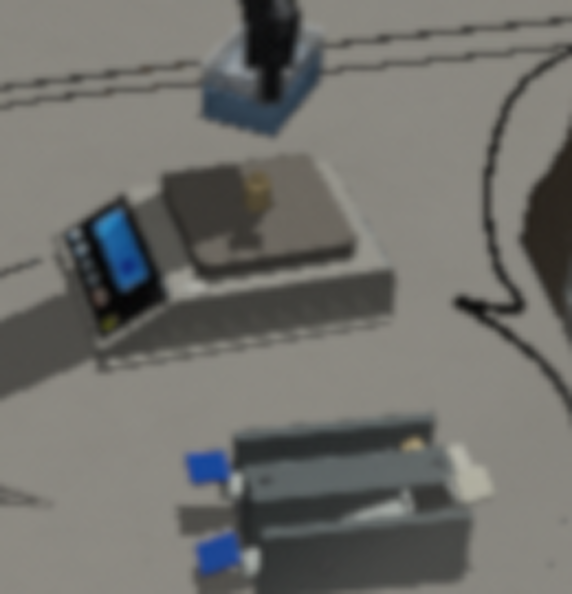

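The weight stands upright near the pan's middle (crop (256,188)), and the right nose tab is raised (470,480). Now I shut the fingers and go above the nose tab.

>>> play_rows(
  increments=[
    [[-0.012,0,-0.004],[0,0,0]],
    [[-0.022,0,-0.007],[0,0,0]],
    [[-0.025,0,-0.008],[0,0,0]],
    [[-0.025,0,-0.008],[0,0,0]],
    [[-0.025,0,-0.008],[0,0,0]],
    [[-0.025,0,-0.008],[0,0,0]],
    [[-0.025,0,-0.008],[0,0,0]],
    [[-0.025,0.005,-0.008],[0,0,0]],
    [[-0.025,0.005,-0.008],[0,0,0]],
    [[-0.025,0.008,-0.008],[0,0,0]],
    [[-0.025,0.008,-0.007],[0,0,0]],
    [[-0.025,0.008,-0.006],[0,0,0]],
    [[-0.025,0.008,-0.006],[0,0,0]],
    [[-0.02,0.008,-0.004],[0,0,0]],
    [[-0.012,0.005,-0.003],[0,0,0]],
    [[0,0,0],[0,0,0]],
    [[0,0,0],[0,0,0]],
    [[0,0,0],[0,0,0]],
  ],
  gripper=0.0,
)

```text
t: 16.95
eef_pos: [0.6244, -0.075, 0.1341]
tool_rot: [0.507, -0.506, -0.494, 0.493]
contact_force: [0.6, -0.1, -0.8]
gripper_width: -0.003
```

```bash
cat > n.py <<'E'
from h import *
o=get_obs();print(o['t'],o['eef_pos'],o['contact_force'],o['gripper_width']*85.4,plan(blk(.120,-.032,.08),toolR(YAW,0)))
E
python3 n.py
```

```text
16.95 [ 0.6244 -0.075   0.1341] [ 0.5595 -0.0734 -0.8276] -0.2152211294979252 (array([-0.0013,  0.0541, -0.0008]), array([-0.0245,  0.097 ,  0.0635]))
```

>>> play_rows(
  increments=[
    [[-0.001,0.015,-0.001],[0,0,0]],
    [[0,0.02,0],[0,0,0]],
    [[0,0.012,0],[0,0,0]],
    [[0,0.004,0],[0,0,0]],
    [[0,0.003,0],[0,0,0]],
    [[0,0.003,0],[0,0,0]],
    [[0,0.003,0],[0,0,0]],
    [[0,0.003,0],[0,0,0]],
  ],
)

```text
t: 17.62
eef_pos: [0.6271, -0.0773, 0.0723]
tool_rot: [-0.506, 0.507, 0.494, -0.492]
contact_force: [1.5, -0.2, 2.4]
gripper_width: 0.001
```

>>> play_rows(
  increments=[
    [[0,0.003,0],[0,0,0]],
    [[0,0.003,0],[0,0,0]],
    [[0,0.003,0],[0,0,0]],
    [[0,0.003,0],[0,0,0]],
    [[0,0.003,0],[0,0,0]],
    [[0,0.003,0],[0,0,0]],
    [[0,0.003,0],[0,0,0]],
    [[0,0.003,0],[0,0,0]],
  ],
)

```text
t: 18.28
eef_pos: [0.6252, -0.0779, 0.0467]
tool_rot: [0.507, -0.507, -0.493, 0.493]
contact_force: [1.3, 0.5, 2.3]
gripper_width: -0.002
```

```bash
python3 n.py
```

```text
18.2833 [ 0.6252 -0.0779  0.0467] [1.2843 0.464  2.3062] -0.16751888486197786 (array([ 0.0017, -0.0333,  0.0001]), array([-0.0288, -0.012 , -0.008 ]))
```

Force is 2.3 N, as it should be. The last 9 mm or so.

>>> play_rows(
  increments=[
    [[0,0.002,0],[0,0,0]],
    [[0,0.002,0],[0,0,0]],
    [[0,0.001,0],[0,0,0]],
    [[0,0.001,0],[0,0,0]],
    [[0,0,0],[0,0,0]],
  ],
)

```text
t: 18.7
eef_pos: [0.6251, -0.0777, 0.0409]
tool_rot: [0.507, -0.507, -0.493, 0.493]
contact_force: [0.9, -0.1, 0.7]
gripper_width: 0.002
```

>>> play_rows(
  increments=[
    [[0,0.001,0],[0,0,0]],
    [[0,0.001,0],[0,0,0]],
    [[0,0,0],[0,0,0]],
  ],
)

```text
t: 18.95
eef_pos: [0.6252, -0.0778, 0.039]
tool_rot: [0.507, -0.507, -0.493, 0.493]
contact_force: [0.9, -0.6, -0.2]
gripper_width: 0.002
```

>>> play_rows(
  increments=[
    [[0,0.001,0],[0,0,0]],
    [[0,0,0],[0,0,0]],
  ],
)

```text
t: 19.12
eef_pos: [0.6253, -0.0777, 0.0381]
tool_rot: [0.507, -0.507, -0.493, 0.493]
contact_force: [0.8, 0.1, 1.7]
gripper_width: -0.005
```

>>> play_rows(
  increments=[
    [[0,0.001,0],[0,0,0]],
    [[0,0.0005,0],[0,0,0]],
  ],
)

```text
t: 19.28
eef_pos: [0.6253, -0.0778, 0.0376]
tool_rot: [0.507, -0.507, -0.493, 0.493]
contact_force: [-5.0, 1.0, 14.5]
gripper_width: -0.001
```

>>> play_rows(
  increments=[
    [[0,0.0005,0],[0,0,0]],
    [[0,0.0005,0],[0,0,0]],
  ],
)

```text
t: 19.45
eef_pos: [0.6253, -0.0778, 0.0373]
tool_rot: [0.507, -0.507, -0.493, 0.493]
contact_force: [-6.7, 1.0, 20.2]
gripper_width: 0.001
```

A firm stop at z = 0.0375, the height of the home tab. I retreat and check.

>>> play_rows(
  increments=[
    [[0,-0.003,0],[0,0,0]],
    [[0,-0.015,0],[0,0,0]],
    [[0,-0.025,0],[0,0,0]],
    [[0,-0.03,0],[0,0,0]],
    [[0,-0.03,0],[0,0,0]],
    [[0,-0.03,0],[0,0,0]],
    [[0.03,-0.02,0],[0,0,0]],
    [[0.03,0,0],[0,0,0]],
    [[0.03,0,0],[0,0,0]],
    [[0.03,0,0],[0,0,0]],
    [[0.02,0,0],[0,0,0]],
    [[0,0,0],[0,0,0]],
    [[0,0,0],[0,0,0]],
    [[0,0,0],[0,0,0]],
  ],
)

```text
t: 20.62
eef_pos: [0.6288, 0.0611, 0.1882]
tool_rot: [0.507, -0.507, -0.493, 0.493]
contact_force: [0.1, -0.7, 0.4]
gripper_width: -0.0
```

```bash
python3 - <<'E'
from h import *
o=get_obs();print(o['t'],o['eef_pos'],o['contact_force'])
s=snap('side')
b=cv2.resize(s['color'][135:270,240:370],None,fx=4.4,fy=4.4,interpolation=cv2.INTER_CUBIC);cv2.imwrite('pics/s6.png',b[...,::-1])
C=cv2.cvtColor(s['color'],cv2.COLOR_RGB2HSV)
m=(C[...,0]>105)&(C[...,0]<125)&(C[...,1]>150)
n,l,st,ce=cv2.connectedComponentsWithStats(m.astype(np.uint8))
print([(ce[i],st[i,4]) for i in range(1,n) if st[i,4]>30])
E
```

```text
20.6167 [0.6288 0.0611 0.1882] [ 0.0571 -0.7006  0.3522]
[(array([286.6727, 235.6   ]), np.int32(55)), (array([290.629, 249.871]), np.int32(62)), (array([467.6194, 315.1134]), np.int32(247)), (array([534.3548, 354.8548]), np.int32(62))]
```

View pics/s6.png

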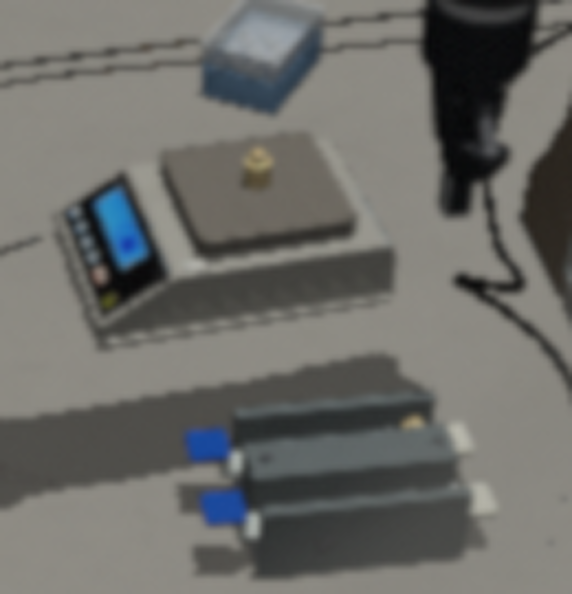

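The right tab's blob centroid is back at (290.6, 249.9), the same as at the start, so the bar is home. The weight stands upright on the pan at crop (257,168), and the small weight is still in its slot. Handing in.

```bash
python3 -c "
from station import hand_in
print(hand_in())"
```

```text
the job is handed in; nothing more can be done
None
```

The job is done and handed in at about 20.6 s of the 53 s allowed. I did it in this order:
- **Lifter pressed:** the larger weight was in the right slot. I pressed that lifter's blue tab to its firm stop.
- **Weight moved:** I took the leaning weight with a matching tilt and stood it upright. I set it down near the pan's middle on light contact, 11 N at most, then let go.
- **Lifter sent home:** I pushed the white nose tab down to its firm stop at z = 0.0375 m. The description puts the home tab at 0.038 m.

**Last checks:**
- In the final side view the weight stands upright near the middle of the pan.
- The right blue tab is back at exactly its starting pixel, so the bar is level.
- The small weight and its lifter are down.
- The robot is clear of everything.
- I did not take a new top view to check the beaker, dropper bottle and cream jar, but the arm never went near them.

**What disagreed or ran high:**
- The gripper read about 20 mm on the 22 mm weight. The hold was still secure.
- The fingertips reached about 53 N down at the tail tab's stop for a moment. That is above the 40 N limit set for the arm and gripper body, but I take that limit not to cover the fingertips. The wrist force stayed well under its 120 N limit.

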